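Free and push out the dust filter slide

TASK

Take the pin tool from the rack, gently press its pin down on the sunken release button in the top of the blue unit's filter slide, and keep the button held down while you push the slide all the way out with the pin. Do not lean hard on the slide or touch it with the gripper. Then hang the pin tool back upright in its own rack hole, let go, and leave everything else where it stands.

Things in the scene. Friction and masses are not known exactly. Their poses are not given: they have to be found in the camera images.
- unit: Blue box-shaped vibrating unit, fixed to the table, 200 deep (x), 260 wide (y), 100 high, with a round aluminium plate 170 across over it (top at 130). Origin under its middle, on the table; its front looks along its own -x. A low apron 94 wide reaches from the front face (x=-100) to x=-175 and carries the filter slide between two cheeks 45 high.
- filter_slide: Bare aluminium slide 62 wide, 150 long, 34 high, in the middle of the unit's front; its flat top is at height 45, level with the cheeks; 70 of it shows in front of the box. Origin at the centre of the button hole's mouth, in the plane of the top (unit frame -145, 0, 45 when shut). Axes as the unit's: x towards the box, z up; it comes out along -x. Over 17 N from the pin bends its latch.
- hole (a point): Same point: mouth of the square button hole, 15 x 15, 25 behind the slide's front edge. In it the round black button, 13.6 across, its face sunk 8 below the slide's top. The sprung button goes down 7 in all: 3 N starts it, each mm adds 1 N, at 10 N it is at its hard bottom. The latch lets go about 5 down (8 N).
- carriage (a joint): How far the slide is out, in m: 0 shut and latched, 0.052 at its stop. Freed, it takes 1.5 to 4 N to push by the hole's wall. If the button is let up early it catches again at about 21 and 37 mm out; from 47 mm on the latch springs up by itself and the slide stays out.
- pin_tool: Pin tool hung upright in one of the three rack holes (which one changes): round wooden handle 16 across with a flat top, over a steel collar 24 across and 6 thick resting on the rack, a chuck 12 across and 6 long under it, and a straight blunt steel pin 6 across. Origin on the axis at the collar's underside, z up; handle z=6 to 62. The pin's tip is 53 to 67 below the origin: its set differs, is not reported. 80 g.
- rack: Plywood tool rack fixed to the table, 60 (x) x 190 (y), its top at height 75, 10 thick and open below, with three holes of 14 diameter in a row along its own y at -65, 0 and +65. Origin at the middle of its underside on the table. It moves with the start.
- scraper: Bystander in the rack: flat rectangular wooden handle 12 x 24, 75 tall, over a same-size collar, with a flat blade below. Origin at the collar's underside.
- tamper: Bystander in the rack: short neck with a wooden ball 34 across, over a same-size collar, with a thick rod below. Ball centre 42 above its origin at the collar's underside.
- bowl: Bystander: steel bowl 140 across, 55 high, origin under its centre.
- mould: Bystander: steel ring mould 64 across, 40 high, origin under its centre.
- jar: Bystander: clear jar 56 across, 75 high, origin under its centre.
- weight: Bystander: brass weight 50 across, 50 high, origin under its centre.
- brush: Bystander: brush lying flat, about 200 long.
Things that resemble listed ones, but are neither listed nor needed, are in the scene too. Leave any purple or red look-alike of the pin_tool alone.

How it is judged (in metres and radians):
On the way, in this order (a step that is already met when the one before it is completed fails the run):
1. the pin tool is lifted out of its rack hole (distance of pin_tool from where it was at the start of the episode above 0.07 m), for 0.1 s.
2. the pin presses on the button in the hole of the still shut slide (contact force between pin_tool and filter_slide above 2 N and z of pin_tool in the frame of filter_slide below 0.062 m and horizontal distance between pin_tool and filter_slide below 0.009 m and value of joint carriage below 0.01 m), for 0.1 s.
3. the slide is pushed out (at least 47 mm), the pin still in its button hole (value of joint carriage above 0.047 m and z of pin_tool in the frame of filter_slide below 0.065 m and horizontal distance between pin_tool and filter_slide below 0.016 m), for 0.1 s.
At the end, for the whole second after the job is handed in: The slide is out by at least 47 of its 52 mm; the pin tool hangs at rest in the rack hole it came from (within 12 mm of its start, upright within 0.12 rad), let go (value of joint carriage above 0.047 m and distance of pin_tool from where it was at the start of the episode below 0.012 m and angle between pin_tool's own z axis and vertical below 0.12 rad and linear speed of pin_tool below 0.02 m/s and contact force between the fingers and pin_tool below 0.1 N); the robot touches nothing.
It fails at once if the pin tool pushes on the slide or its button with more than 17 N (contact force between pin_tool and filter_slide above 17 N).
It fails at once if the gripper touches the slide (contact force between the fingers and filter_slide above 1 N).
It fails at once if another tool touches the slide (contact force between any of scraper, tamper and filter_slide above 0.5 N).
It fails at once if a bystander is moved by more than 30 mm (distance of any of scraper, tamper, bowl, mould, jar, weight, brush from where it was at the start of the episode above 0.03 m).
It also fails if it takes over 67 s, if anything falls off the work surface, if the arm or the gripper's body presses on something with over 40 N, if the wrist force passes 120 N, or if a joint passes its speed limit or range.

ROBOT

A 6-joint arm with a two-finger parallel gripper is mounted at the origin on the work surface. World frame = base frame: x ahead of the robot, y to its left, z up, the work surface at z = 0. Lengths are in m, angles in degrees, forces in N, time in s.
With the tool pointing down it reaches from about 0.15 to 0.775 m from the base axis. Payload 6.1 kg.
Tool frame: the origin (TCP) lies where the fingers leave the gripper's body, on its centre line; the fingertips stand 73 mm ahead of it and the grasp point (between the pads) lies 54 mm ahead of it (manip.grip_point_offset is the distance from the TCP to the grasp point, in m); z points along the fingers, y is the direction in which the jaws open and shut (so a half turn about z gives the same grasp; the last joint's range is limited). The gripper opens to 85 mm and grips with 20 to 120 N. Pads are 22 mm wide; open, the fingers measure 114 mm over their backs; the gripper's body (76 mm by 85 mm) begins 54 mm behind the grasp point. The pads swing forward as they close: fully open they stand 13 mm farther back than shut.
Start: joints at [72.938, 7.208, -2.269, 80.523, 0, 90], TCP at [0.154, 0.502, 0.304] pointing down, gripper open.
Joint ranges: [-155.77, 155.77], [-54.66, 111.73], [-72.52, 77.12], [-102.08, 115.82], [-83.92, 84.16], [-180, 180]. Speed limits (degrees/s): [136.94, 136.94, 172.46, 180, 180, 180].

INTERFACE

Orientations are given as a 3x3 rotation matrix whose columns are the frame's x, y, z axes.
In Python, from cell import manip, imaging gives the robot as it stands.
- The arm moves only by the tool servo_tool, never from a script. Its argument "rows" is a list that holds one entry, the list of rows, each a list of 4 numbers: the shift along the world's x, y, z in mm, then the turn about the world's z in degrees. A call has 1 to 10 rows; each row shifts and turns the commanded pose from where the row before left it; what a row does not reach is not made up. A row lasts 1/10 s, in which the tool goes at most 50 mm and 8.59 degrees, less where a joint would pass 70% of its speed; a pose out of reach is approached as far as the arm can. A call is refused whole if a number of a shift passes 50 or a number of a turn 8.59, either way. A call with a gripper value outside its range is refused whole. "gripper" is the opening, from 0 (shut) to 1 (fully open), set as the call begins (left out, the last holds). The fingers move at their own pace and stop on an object; "newtons" is the grip in N (left out, the last holds). Time passes only in rows, so rows that do not move let the fingers close. It gives the time, the measured TCP pose, the force and the opening at its end, in the units of the state.
- manip.get_obs(): the state, without advancing time (a new reading comes with each control period).
- imaging.get_image(name): name is "scene" or "top" or "wrist"; returns a dict with "frame" (400x640x3 uint8, red, green, blue), "fov_y" (degrees; the focal length in pixels is half the picture's height over the tangent of half this angle, whatever the lens; pixels are square), "cx", "cy" (the principal point, pixels), "rvec" (rotation vector, rad) and "tvec" (3), from world to camera coordinates, as OpenCV has them. Camera axes: x right, y down, z forward; pixel columns grow to the right and rows downward; lengths in m; the calibration is good to about 2 mm. A picture is of the moment at which its call begins. There is no depth.
- manip.sign_off(): hands the job in, once; it reports no verdict.
The state is a dict: "t": time; "qpos": joint angles; "joint_velocities": joint speeds; "tau": joint torques, N m; "position": TCP position; "tool_rot": TCP orientation; "wrist_force": force on the tool from outside, world axes, zero at the start; "moment": the same for the moment, N m; "opening": finger opening in m.
Only numpy, scipy, OpenCV 4.12 (cv2) and the standard library are available. Lean on these libraries where they do the work, as an engineer would, in place of code of your own. Each camera call takes 0.05 s, during which the arm holds its last target.

## Working session

There is one attempt and no reset: what is moved stays moved. The work goes in short steps, Python scripts to look and compute and a tool call to move; the robot and the scene stay as the last step left them, time stands still between calls to the robot, and variables do not carry over. Pictures are saved under pics/ and viewed, and the job is handed in when it is done.

Besides the shell and the picture viewer there is one more tool, called after "Request:" as name([rows], argument=value, ...), one row to a line, values as JSON. servo_tool: Moves the arm, as the interface text tells. Its arguments: {"type":"object","properties":{"rows":{"type":"array","items":{"type":"array","items":{"type":"array","items":{"type":"number"}}}},"gripper":{"type":"number"},"newtons":{"type":"number"}},"required":["rows"]}

```bash
mkdir -p pics; ls; cat > h.py <<'E'
import numpy as np, cv2
from cell import manip, imaging
def grab(n,fn=None):
    d=imaging.get_image(n)
    if fn: cv2.imwrite('pics/'+fn+'.png',cv2.cvtColor(d['frame'],cv2.COLOR_RGB2BGR))
    return d
def K(d):
    f=200/np.tan(np.radians(d['fov_y'])/2)
    return np.array([[f,0,d['cx']],[0,f,d['cy']],[0,0,1.]])
def RT(d):
    R=cv2.Rodrigues(np.array(d['rvec'],float))[0]; return R,np.array(d['tvec'],float).ravel()
def ray(d,u,v):
    R,t=RT(d); r=R.T@(np.linalg.inv(K(d))@[u,v,1.]); return -R.T@t, r
def onz(d,u,v,z):
    c,r=ray(d,u,v); return c+r*(z-c[2])/r[2]
def proj(d,p):
    R,t=RT(d); q=K(d)@(R@np.array(p,float)+t); return q[:2]/q[2]
def tri(d1,p1,d2,p2):
    c1,r1=ray(d1,*p1);c2,r2=ray(d2,*p2)
    s=np.linalg.lstsq(np.c_[r1,-r2],c2-c1,rcond=None)[0]
    a=c1+s[0]*r1;b=c2+s[1]*r2
    return (a+b)/2,np.linalg.norm(a-b)
E
python3 - <<'E'
from h import *
for n in('scene','top','wrist'):
    d=grab(n,n+'0'); print(n,d['fov_y'],d['cx'],d['cy'],ray(d,d['cx'],d['cy']))
print(manip.get_obs())
E
```

```text
pics
scene 46.16495050011798 315.5316837112551 197.22328165013758 (array([ 1.27348422, -0.14378115,  0.91727942]), array([-0.6466124 ,  0.17056088, -0.74350615]))
top 55.9888061029608 312.9259092461171 195.8882808641682 (array([0.3645003 , 0.04358803, 0.88685185]), array([ 0.18378124,  0.00991085, -0.98291721]))
wrist 66.10186756918583 316.1514462691942 198.9978270401849 (array([0.0726189 , 0.52692665, 0.37351923]), array([ 0.31360808, -0.09859317, -0.94442012]))
{'t': 0.15, 'qpos': array([ 7.29376302e+01,  7.23676738e+00, -2.31306904e+00,  8.05234049e+01,
       -1.95667819e-03,  8.99985188e+01]), 'joint_velocities': array([-0.11589821, -0.06848164,  0.20967992, -0.0836474 ,  0.02945439,
        0.06853592]), 'tau': array([ 5.81876357e-04, -4.36275566e+01,  3.53149152e+01,  1.36296757e-02,
        1.48424010e-05,  9.53151755e-06]), 'position': array([0.15398522, 0.50168306, 0.30327618]), 'tool_rot': array([[-9.55993523e-01,  2.93387572e-01, -3.42422256e-04],
       [ 2.93387769e-01,  9.55992729e-01, -1.23205829e-03],
       [-3.41174029e-05, -1.27830225e-03, -9.99999182e-01]]), 'wrist_force': array([-0.04132355,  1.10768821,  0.38737284]), 'moment': array([0.04691593, 0.0092694 , 0.0310908 ]), 'opening': 0.08557215726539451}
```

View pics/scene0.png

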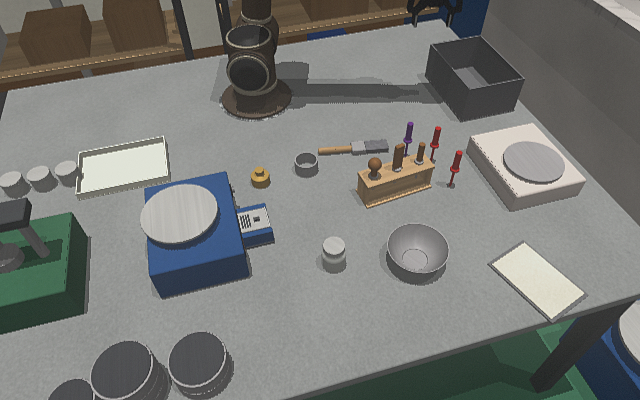

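View pics/top0.png

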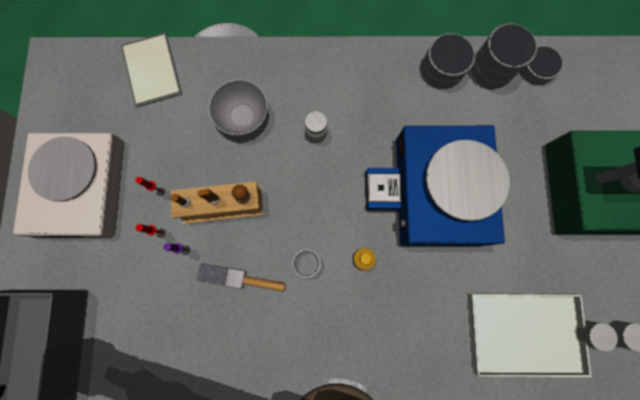

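View pics/wrist0.png

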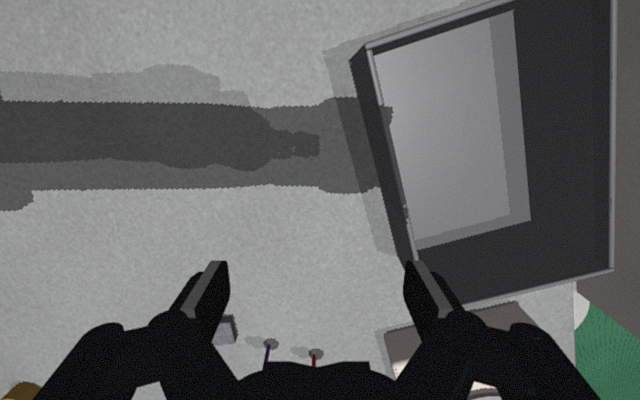

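The rack is at about (217,200) in the top view. From right to left it holds the tamper ball, the scraper and a narrow round handle at about (180,200), which should be the pin tool. The slide's hole is at about (381,187). I'll zoom in on both.

```bash
python3 - <<'E'
import cv2,numpy as np
a=cv2.imread('pics/top0.png');s=cv2.imread('pics/scene0.png')
def z(i,x,y,w,h,k): return cv2.resize(i[y:y+h,x:x+w],(w*k,h*k),interpolation=cv2.INTER_NEAREST)
cv2.imwrite('pics/zt_rack.png',z(a,160,165,120,70,6))
cv2.imwrite('pics/zt_sl.png',z(a,355,150,100,70,7))
cv2.imwrite('pics/zs_rack.png',z(s,350,115,120,95,6))
cv2.imwrite('pics/zs_sl.png',z(s,220,180,70,75,7))
E
```

```text
(no output)
```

View pics/zt_rack.png

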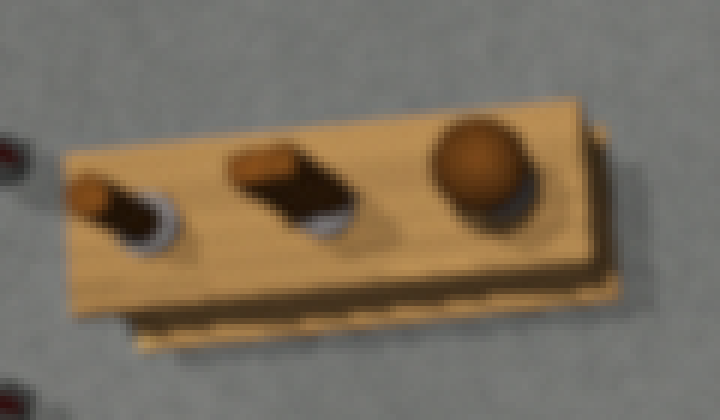

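View pics/zt_sl.png

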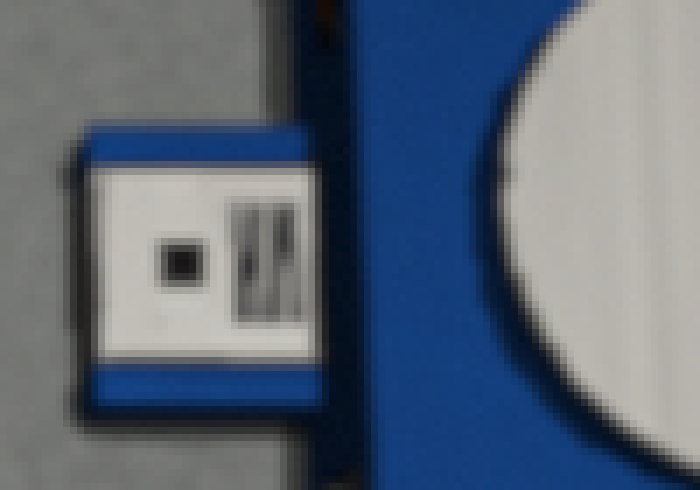

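View pics/zs_rack.png

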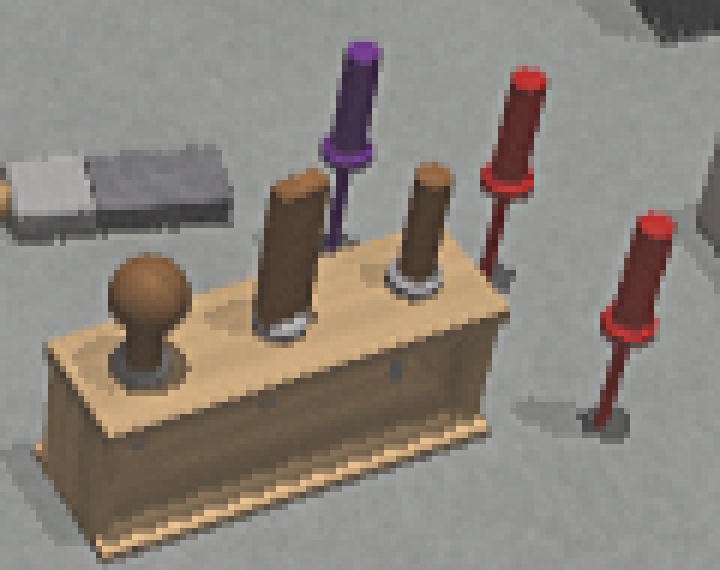

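View pics/zs_sl.png

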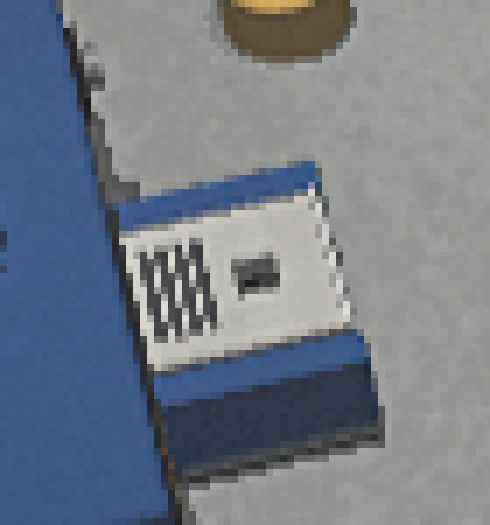

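```bash
cat > m.py <<'E'
from h import *
def slide(d,win,save=None):
    x,y,w,h=win; im=cv2.cvtColor(d['frame'],cv2.COLOR_RGB2HSV)
    c=im[y:y+h,x:x+w]
    m=((c[...,1]<40)&(c[...,2]>185)).astype(np.uint8)
    cs,_=cv2.findContours(m,cv2.RETR_EXTERNAL,cv2.CHAIN_APPROX_NONE)
    k=max(cs,key=cv2.contourArea)
    return k[:,0,:]+np.array([x,y]),m
E
python3 - <<'E'
from m import *
T=grab('top');S=grab('scene')
H=.045
for n,d,w in(('top',T,(362,170,42,36)),('scene',S,(232,200,42,36))):
    k,m=slide(d,w)
    P=np.array([onz(d,u,v,H)[:2] for u,v in k],np.float32)*1000
    r=cv2.minAreaRect(P); print(n,r); print(cv2.boxPoints(r).round(1).tolist())
    x,y,ww,hh=w
    # dark blob hole: darkness-weighted within hole neighbourhood
    g=cv2.cvtColor(d['frame'],cv2.COLOR_RGB2GRAY).astype(float)
    hx,hy=(380.5,187) if n=='top' else (256,218)
    ys,xs=np.mgrid[int(hy)-6:int(hy)+7,int(hx)-5:int(hx)+6]
    wt=np.clip(170-g[ys,xs],0,60)
    u,v=(wt*xs).sum()/wt.sum(),(wt*ys).sum()/wt.sum()
    print('hole px',u,v,onz(d,u,v,H)*1000)
# handle
hs=cv2.cvtColor(S['frame'],cv2.COLOR_RGB2HSV)
pt=(92/6+160-.5,193/6+165-.5); ps=(434/6+350-.5,177/6+115-.5)
print('handle tri',tri(T,pt,S,ps), onz(T,*pt,.137),onz(S,*ps,.137))
# tamper ball z=.117
bt=(478/6+159.5,165/6+164.5); bs=(149/6+349.5,297/6+114.5)
print('ball',tri(T,bt,S,bs),onz(T,*bt,.117),onz(S,*bs,.117))
# rack top corners z=.075
for p in((62,152),(578,98),(590,262),(75,315)): print('rackT',onz(T,p[0]/6+159.5,p[1]/6+164.5,.075)*1000)
for p in((48,348),(110,435),(508,313),(438,228)): print('rackS',onz(S,p[0]/6+349.5,p[1]/6+114.5,.075)*1000)
print('collar', onz(S,415/6+349.5,282/6+114.5,.078)*1000)
for p in((90,127),(308,127),(322,408),(90,408)): print('apronT',onz(T,p[0]/7+354.5,p[1]/7+149.5,.045)*1000)
for n,p,z in(('weight',(365,258),.05),('jar',(315.5,120),.075),('mould',(307,264),.04),('bowl',(239,108),.055)): print(n,onz(T,*p,z)*1000)
for p in((178,248),(150,228),(150,184)): print('pins',onz(T,*p,.08)*1000)
E
```

```text
top ((542.811767578125, -110.34657287597656), (55.98394775390625, 61.23625183105469), 0.03860842064023018)
[[514.7999877929688, -79.69999694824219], [514.7999877929688, -141.0], [570.7999877929688, -140.89999389648438], [570.7999877929688, -79.69999694824219]]
hole px 380.51204588910133 187.19885277246655 [ 542.17262208 -102.13452786   45.        ]
scene ((539.170654296875, -106.98822784423828), (60.10432052612305, 68.96963500976562), 0.14521758258342743)
[[509.0, -72.5999984741211], [509.20001220703125, -141.5], [569.2999877929688, -141.39999389648438], [569.0999755859375, -72.4000015258789]]
hole px 256.09736842105264 218.77631578947367 [540.27838861 -99.8487451   45.        ]
handle tri (array([0.50302222, 0.33306184, 0.13847098]), np.float64(0.002958429057007388)) [0.50292704 0.33206876 0.137     ] [0.50127012 0.33565439 0.137     ]
ball (array([0.51636647, 0.20569276, 0.11898057]), np.float64(0.0011728575630148641)) [0.51661902 0.20552139 0.117     ] [0.51446696 0.20718114 0.117     ]
rackT [529.72419588 368.08951132  75.        ]
rackT [550.14953702 178.33334169  75.        ]
rackT [488.93034831 172.09956763  75.        ]
rackT [469.28359422 358.96103076  75.        ]
rackS [491.08192075 174.09019607  75.        ]
rackS [545.93661714 181.60389421  75.        ]
rackS [528.39750716 367.36414149  75.        ]
rackS [471.04538777 361.41954155  75.        ]
collar [502.16954491 336.00545334  78.        ]
apronT [588.2300786  -73.26541616  45.        ]
apronT [ 588.2180611  -144.90869419   45.        ]
apronT [ 494.69330473 -145.73718629   45.        ]
apronT [494.62566778 -71.00376738  45.        ]
weight [382.51165305 -62.47257055  50.        ]
jar [692.41855942  46.32313555  75.        ]
mould [369.32789507  64.8880379   40.        ]
bowl [730.66786679 226.72540216  55.        ]
pins [402.05508255 339.40531211  80.        ]
pins [444.70298879 402.93070711  80.        ]
pins [541.80746733 410.92589543  80.        ]
```

Both views agree: the pin tool is at about (502.5, 334.5), which matches the rack's +65 hole computed from its corners. The hole is at about (541, -101), and the slide comes out along +y. I'll move above the tool with the jaws along world y.

Request:
servo_tool([
  [[43.5,-21,0,2.2],[43.5,-21,0,2.2],[43.5,-21,0,2.2],[43.5,-21,0,2.2],[43.5,-21,0,2.2],[43.5,-21,0,2.2],[43.5,-21,0,2.2],[43.5,-20.5,0,1.7],[0,0,0,0],[0,0,0,0]],
], gripper=0.45)

```text
t: 1.25
position: [0.5029, 0.3336, 0.3031]
tool_rot: [[-1.0, 0.002, -0.001], [0.002, 1.0, -0.001], [0.001, -0.001, -1.0]]
wrist_force: [-0.5, 0.7, 0.7]
opening: 0.0385
```

```bash
python3 - <<'E'
from h import *
o=manip.get_obs();print(o['t'],o['position'],o['tool_rot'].round(4).tolist(),o['opening'],o['wrist_force'],o['qpos'])
d=grab('wrist','w1');print(proj(d,[.5025,.3345,.137]),proj(d,[.5025,.3345,.075]),ray(d,320,200))
E
```

```text
1.25 [0.50286599 0.33356176 0.30313837] [[-1.0, 0.0019, -0.0013], [0.0019, 1.0, -0.0005], [0.0013, -0.0005, -1.0]] 0.03850221056358453 [-0.5026656   0.66614676  0.66526987] [3.35505202e+01 1.59590918e+01 8.42218766e+00 8.25426586e+01
 1.79951079e-02 3.36576356e+01]
[317.28639792 202.18234569] [317.15979619 181.45499335] (array([0.41782778, 0.33406073, 0.37357251]), array([ 0.33030522,  0.01058516, -0.9439035 ]))
```

View pics/w1.png

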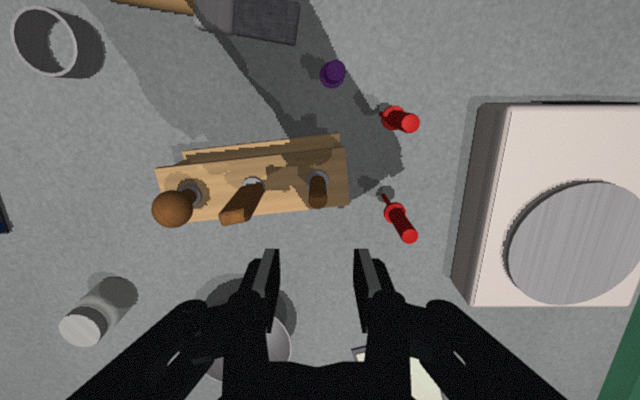

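The handle top is at about (317,200), against a predicted (317,202), so the estimate holds within 2 mm. Descending.

Request:
servo_tool([
  [[-1,1,-40,0],[0,0,-40,0],[0,0,-30,0],[0,0,-15,0],[0,0,-6,0],[0,0,0,0]],
])

```text
t: 1.9
position: [0.4998, 0.336, 0.1727]
tool_rot: [[-1.0, -0.002, -0.001], [-0.002, 1.0, -0.0], [0.001, -0.0, -1.0]]
wrist_force: [-0.0, 0.5, 0.4]
opening: 0.0384
```

```bash
python3 - <<'E'
from h import *
d=grab('wrist','w2');print(proj(d,[.502,.3345,.137]),proj(d,[.502,.3345,.081]))
E
```

```text
[312.09727786 312.68600139] [313.40580021 248.557045  ]
```

View pics/w2.png

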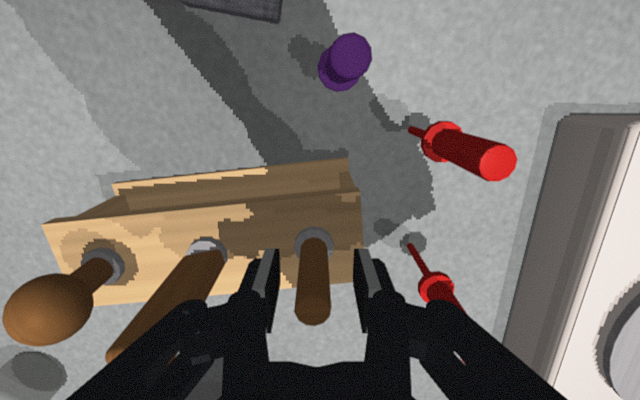

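The handle sits between the pads with its top at about (313,312), against a predicted (312,313). I'll close on it.

Request:
servo_tool([
  [[2,-1.5,0,0],[0,0,0,0],[0,0,0,0],[0,0,0,0]],
])

```text
t: 2.35
position: [0.5033, 0.3339, 0.1734]
tool_rot: [[-1.0, -0.0, 0.001], [-0.0, 1.0, 0.001], [-0.001, 0.001, -1.0]]
wrist_force: [-1.0, 0.2, -0.4]
opening: 0.0384
```

Request:
servo_tool([
  [[0,0,0,0],[0,0,0,0],[0,0,0,0],[0,0,0,0],[0,0,0,0],[0,0,0,0],[0,0,0,0]],
], gripper=0, newtons=90)

```text
t: 3.05
position: [0.5031, 0.3339, 0.1731]
tool_rot: [[-1.0, -0.001, 0.0], [-0.001, 1.0, 0.0], [-0.0, 0.0, -1.0]]
wrist_force: [-0.0, -1.0, 2.2]
opening: 0.0137
```

```bash
python3 - <<'E'
from h import *
o=manip.get_obs();print(o['t'],o['position'],o['tool_rot'].round(4).tolist(),o['opening'],o['wrist_force'],o['moment'])
E
```

```text
3.05 [0.50313553 0.33389733 0.17309921] [[-1.0, -0.0006, 0.0004], [-0.0006, 1.0, 0.0001], [-0.0004, 0.0001, -1.0]] 0.013692735364181235 [-0.03040802 -1.02518671  2.18753192] [-0.12442609  0.07618121  0.02406158]
```

The tool is gripped. I'll lift it high enough that the pin clears the scraper.

Request:
servo_tool([
  [[0,0,10,0],[0,0,20,0],[0,0,30,0],[0,0,30,0],[0,0,30,0],[0,0,30,0],[0,0,30,0],[0,0,0,0]],
])

```text
t: 3.85
position: [0.5035, 0.3343, 0.3577]
tool_rot: [[-1.0, -0.001, 0.005], [-0.001, 1.0, 0.004], [-0.005, 0.004, -1.0]]
wrist_force: [-0.3, 0.4, -1.0]
opening: 0.014
```

Request:
servo_tool([
  [[4,-40,0,0],[4,-40,0,0],[4,-40,0,0],[4,-40,0,0],[4,-45,0,0],[4,-45,0,0],[4,-45,0,0],[4,-45,0,0],[4,-45,0,0],[2,-45,0,0]],
])

```text
t: 4.85
position: [0.5406, -0.0979, 0.352]
tool_rot: [[-1.0, -0.001, -0.001], [-0.001, 1.0, 0.0], [0.001, 0.0, -1.0]]
wrist_force: [0.2, -0.3, -0.4]
opening: 0.0142
```

Request:
servo_tool([
  [[0,-5,-30,0],[0,0,-30,0],[0,0,-30,0],[0,0,-10,0],[0,0,0,0],[0,0,0,0],[0,0,0,0]],
])

```text
t: 5.55
position: [0.5417, -0.101, 0.2546]
tool_rot: [[-1.0, -0.001, 0.003], [-0.001, 1.0, -0.0], [-0.003, -0.0, -1.0]]
wrist_force: [-1.0, 0.4, 0.1]
opening: 0.0141
```

```bash
python3 - <<'E'
from h import *
o=manip.get_obs();print(o['t'],o['position'],o['tool_rot'].round(4).tolist(),o['opening'],o['wrist_force'],o['moment'],o['qpos'])
for n in('wrist','scene','top'): d=grab(n,n[0]+'3');print(n,proj(d,[.541,-.101,.045]),proj(d,o['position']-[0,0,.098]),proj(d,o['position']-[0,0,.158]))
i=cv2.imread('pics/s3.png');u,v=proj(grab('scene'),o['position']-[0,0,.14]).astype(int);print(u,v)
cv2.imwrite('pics/s3z.png',cv2.resize(i[v-50:v+50,u-60:u+60],None,fx=6,fy=6,interpolation=cv2.INTER_NEAREST))
E
```

```text
5.55 [ 0.54171997 -0.1010483   0.25461941] [[-1.0, -0.0011, 0.0025], [-0.0011, 1.0, -0.0005], [-0.0025, -0.0005, -1.0]] 0.014133085059641845 [-1.00652598  0.41370326  0.084455  ] [-0.00377923 -0.02263087  0.00322197] [-1.05657954e+01  1.01478160e+01 -4.98124087e+00  7.47238139e+01
 -7.20746446e-04 -1.06273098e+01]
wrist [316.27659331 185.55942806] [316.00498402 239.87388895] [316.14681237 205.30423357]
scene [255.68516384 219.10591928] [250.0398293  187.61113728] [253.20231266 205.26264966]
top [380.02970524 187.70165283] [389.33339579 175.84168672] [384.02482649 182.44085362]
252 200
```

View pics/w3.png

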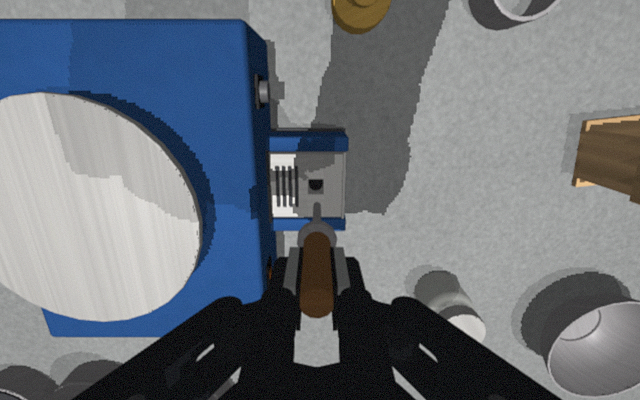

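View pics/s3z.png

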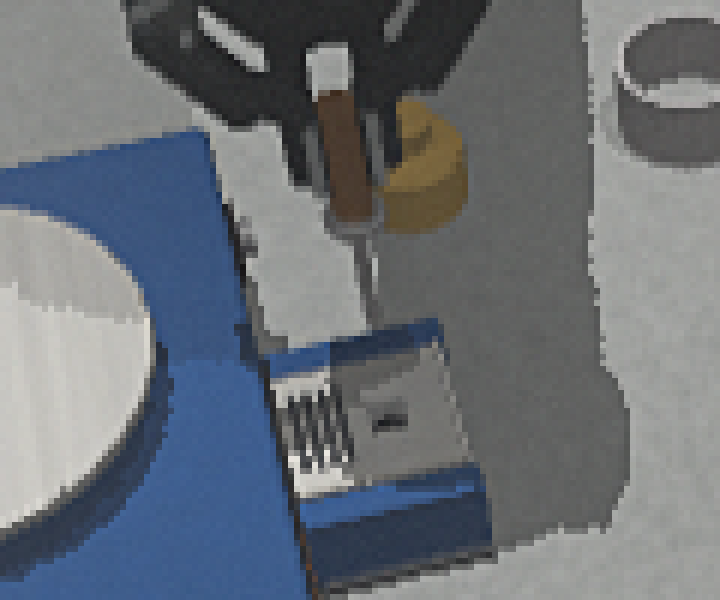

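View pics/t3.png

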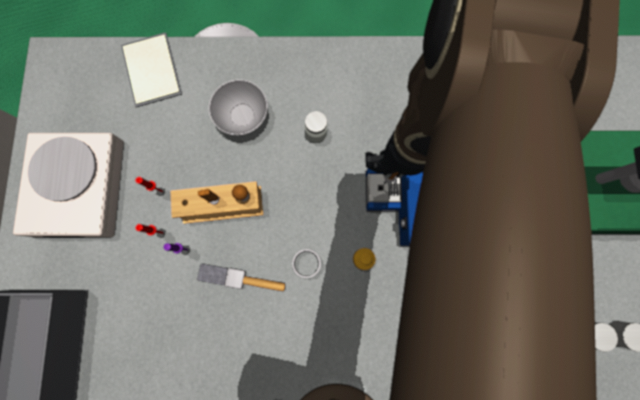

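```bash
python3 - <<'E'
import cv2
i=cv2.imread('pics/w3.png');cv2.imwrite('pics/w3z.png',cv2.resize(i[150:250,260:360],None,fx=6,fy=6,interpolation=cv2.INTER_NEAREST))
E
```

```text
(no output)
```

View pics/w3z.png

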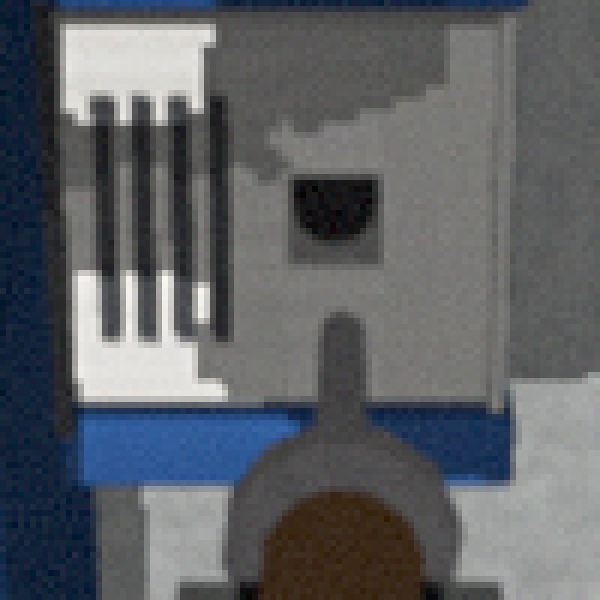

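```bash
python3 - <<'E'
from h import *
o=manip.get_obs();d=grab('wrist')
print('hole',onz(d,315.3,186.0,.045)*1000, o['position']*1000)
for L in(.053,.056,.060,.064,.067):
    # nearest edge of tip circle (the -x side, upper in image)
    p=o['position']-[0,0,.098+L]; print(L,proj(d,p),[proj(d,p+[.003*np.cos(a),.003*np.sin(a),0]).round(1).tolist() for a in(0,np.pi)])
c,r=ray(d,316.7,205.3);print((c+r*(o['position'][0]-c[0])/r[0])*1000)
E
```

```text
hole [ 540.68709626 -101.92169193   45.        ] [ 541.42248232 -101.0904365   253.85003198]
0.053 [316.08798047 208.68316546] [[316.1, 212.3], [316.1, 205.0]]
0.056 [316.09355495 207.29972788] [[316.1, 210.9], [316.1, 203.7]]
0.06 [316.10078591 205.50519426] [[316.1, 209.0], [316.1, 201.9]]
0.064 [316.10779607 203.76545877] [[316.1, 207.3], [316.1, 200.3]]
0.067 [316.1129148  202.49512562] [[316.1, 205.9], [316.1, 199.0]]
[ 541.42248232 -100.61547221   95.38281672]
```

Request:
servo_tool([
  [[-0.7,-1.2,-20,0],[0,0,-15,0],[0,0,-8,0],[0,0,0,0],[0,0,0,0],[0,0,0,0]],
])

```text
t: 6.4
position: [0.5408, -0.1024, 0.2108]
tool_rot: [[-1.0, -0.001, 0.001], [-0.001, 1.0, -0.0], [-0.001, -0.0, -1.0]]
wrist_force: [0.0, -0.3, -0.3]
opening: 0.0141
```

```bash
python3 - <<'E'
from h import *
o=manip.get_obs();print(o['t'],o['position'],o['wrist_force'])
d=grab('wrist','w4');i=cv2.imread('pics/w4.png');cv2.imwrite('pics/w4z.png',cv2.resize(i[120:220,260:360],None,fx=6,fy=6,interpolation=cv2.INTER_NEAREST))
print(proj(d,[.5407,-.1019,.045]),[proj(d,o['position']-[0,0,.098+L]).round(1) for L in(.053,.06,.067)])
E
```

```text
6.4 [ 0.54076691 -0.10239845  0.21083243] [ 0.01603184 -0.27015091 -0.31675818]
[316.7183131  202.10417111] [array([316.1, 208.7]), array([316.1, 205.5]), array([316.1, 202.5])]
```

View pics/w4z.png

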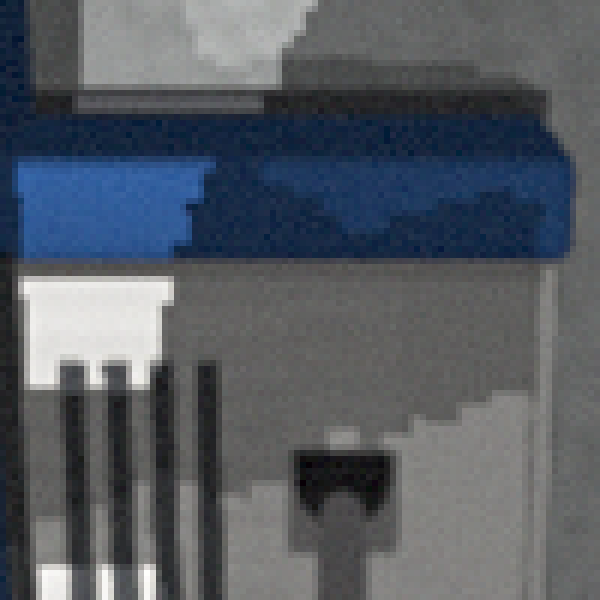

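The pin is centred over the hole: pin at zoom x≈343, hole 292–398. I'll press down slowly.

Request:
servo_tool([
  [[0,0,-2,0],[0,0,-2,0],[0,0,-2,0],[0,0,-1,0],[0,0,-1,0],[0,0,0,0],[0,0,0,0]],
])

```text
t: 7.15
position: [0.5404, -0.1023, 0.2019]
tool_rot: [[-1.0, -0.001, -0.0], [-0.001, 1.0, 0.0], [0.0, 0.0, -1.0]]
wrist_force: [0.3, 0.1, -0.7]
opening: 0.0138
```

Request:
servo_tool([
  [[0,0,-1,0],[0,0,-1,0],[0,0,-1,0],[0,0,-1,0],[0,0,0,0],[0,0,0,0]],
])

```text
t: 7.75
position: [0.5403, -0.1023, 0.1979]
tool_rot: [[-1.0, -0.001, -0.0], [-0.001, 1.0, 0.0], [0.0, 0.0, -1.0]]
wrist_force: [-0.0, -0.1, -0.8]
opening: 0.0142
```

Request:
servo_tool([
  [[0,0,-1,0],[0,0,-1,0],[0,0,0,0],[0,0,0,0]],
])

```text
t: 8.15
position: [0.5403, -0.1023, 0.1958]
tool_rot: [[-1.0, -0.001, -0.0], [-0.001, 1.0, 0.0], [0.0, 0.0, -1.0]]
wrist_force: [-0.3, -0.5, -1.4]
opening: 0.0141
```

Request:
servo_tool([
  [[0,0,-1,0],[0,0,0,0],[0,0,0,0],[0,0,0,0]],
])

```text
t: 8.55
position: [0.5403, -0.1023, 0.1949]
tool_rot: [[-1.0, -0.001, 0.0], [-0.001, 1.0, -0.0], [-0.0, -0.0, -1.0]]
wrist_force: [-0.7, 0.3, -0.2]
opening: 0.0138
```

Request:
servo_tool([
  [[0,0,-1,0],[0,0,0,0],[0,0,0,0],[0,0,0,0]],
])

```text
t: 8.95
position: [0.5403, -0.1023, 0.1939]
tool_rot: [[-1.0, -0.001, -0.0], [-0.001, 1.0, 0.0], [0.0, 0.0, -1.0]]
wrist_force: [-0.7, -0.1, -0.8]
opening: 0.0138
```

Request:
servo_tool([
  [[0,0,-1,0],[0,0,0,0],[0,0,0,0],[0,0,0,0]],
])

```text
t: 9.35
position: [0.5405, -0.1023, 0.1932]
tool_rot: [[-1.0, -0.001, 0.001], [-0.001, 1.0, -0.0], [-0.001, -0.0, -1.0]]
wrist_force: [-0.0, 0.3, 2.8]
opening: 0.014
```

Request:
servo_tool([
  [[0,0,-1,0],[0,0,0,0],[0,0,0,0],[0,0,0,0]],
])

```text
t: 9.75
position: [0.5405, -0.1023, 0.1921]
tool_rot: [[-1.0, -0.001, 0.0], [-0.001, 1.0, -0.0], [-0.0, -0.0, -1.0]]
wrist_force: [0.1, 0.4, 3.4]
opening: 0.014
```

Contact came at TCP z≈193.5, and the force is rising as expected. I'll continue to about 6 mm of travel.

Request:
servo_tool([
  [[0,0,-1,0],[0,0,-1,0],[0,0,-1,0],[0,0,-1,0],[0,0,0,0],[0,0,0,0]],
])

```text
t: 10.35
position: [0.5405, -0.1023, 0.1884]
tool_rot: [[-1.0, -0.001, 0.001], [-0.001, 1.0, -0.0], [-0.001, -0.0, -1.0]]
wrist_force: [-1.3, 0.1, 6.8]
opening: 0.0139
```

Request:
servo_tool([
  [[0,0,-0.7,0],[0,0,0,0],[0,0,0,0],[0,0,0,0]],
])

```text
t: 10.75
position: [0.5406, -0.1024, 0.1879]
tool_rot: [[-1.0, -0.001, 0.001], [-0.001, 1.0, -0.0], [-0.001, -0.0, -1.0]]
wrist_force: [0.1, 0.1, 7.4]
opening: 0.0142
```

Request:
servo_tool([
  [[0,0,-0.8,0],[0,0,0,0],[0,0,0,0],[0,0,0,0]],
])

```text
t: 11.15
position: [0.5406, -0.1024, 0.1872]
tool_rot: [[-1.0, -0.001, 0.001], [-0.001, 1.0, -0.0], [-0.001, -0.0, -1.0]]
wrist_force: [-0.9, 0.4, 7.8]
opening: 0.0138
```

Request:
servo_tool([
  [[0,1,0,0],[0,1,0,0],[0,1,0,0],[0,1,0,0],[0,0,0,0],[0,0,0,0]],
])

```text
t: 11.75
position: [0.5406, -0.0987, 0.1872]
tool_rot: [[-1.0, -0.0, 0.001], [-0.0, 1.0, -0.001], [-0.001, -0.001, -1.0]]
wrist_force: [-0.0, -1.9, 8.8]
opening: 0.0138
```

Request:
servo_tool([
  [[0,1,0,0],[0,1,0,0],[0,1,0,0],[0,0,0,0],[0,0,0,0]],
])

```text
t: 12.25
position: [0.5406, -0.0958, 0.1872]
tool_rot: [[-1.0, -0.0, 0.001], [-0.0, 1.0, -0.001], [-0.001, -0.001, -1.0]]
wrist_force: [-1.7, -1.4, 7.8]
opening: 0.0139
```

```bash
python3 - <<'E'
from h import *
o=manip.get_obs();print(o['t'],o['position'],o['wrist_force'],o['moment'],o['tool_rot'].round(4).tolist())
d=grab('wrist','w5');i=cv2.imread('pics/w5.png');cv2.imwrite('pics/w5z.png',cv2.resize(i[120:220,230:380],None,fx=5,fy=5,interpolation=cv2.INTER_NEAREST))
E
```

```text
12.25 [ 0.54062244 -0.09575291  0.18719943] [-1.66690627 -1.43057648  7.81320135] [-0.33117163  0.29133489  0.00216422] [[-1.0, -0.0005, 0.0013], [-0.0005, 1.0, -0.0013], [-0.0013, -0.0013, -1.0]]
```

View pics/w5z.png

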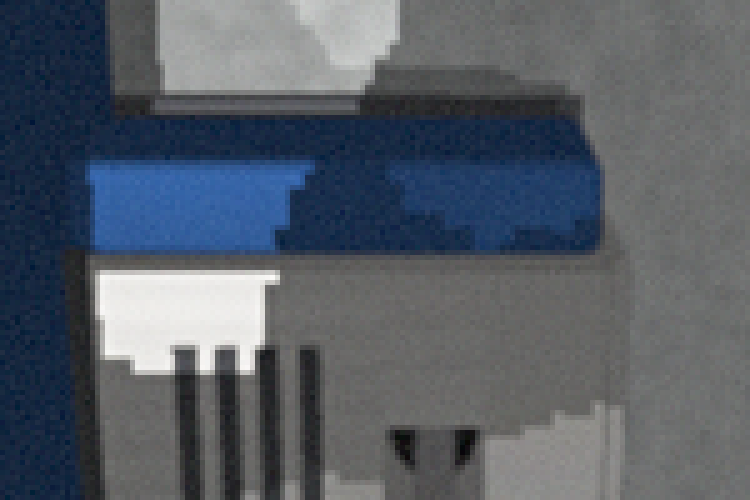

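The slide is already moving: its front edge now extends past the apron, and the pin is still centred in the hole. I'll continue at the same depth.

Request:
servo_tool([
  [[0,2,0,0],[0,3,0,0],[0,3,0,0],[0,3,0,0],[0,3,0,0],[0,2,0,0],[0,0,0,0]],
])

```text
t: 13.0
position: [0.5406, -0.0795, 0.1872]
tool_rot: [[-1.0, -0.001, 0.001], [-0.001, 1.0, -0.001], [-0.001, -0.001, -1.0]]
wrist_force: [-1.1, -0.9, 8.7]
opening: 0.0141
```

Request:
servo_tool([
  [[0,2,0,0],[0,3,0,0],[0,3,0,0],[0,3,0,0],[0,3,0,0],[0,2,0,0],[0,0,0,0]],
])

```text
t: 13.7
position: [0.5406, -0.0635, 0.1872]
tool_rot: [[-1.0, -0.001, 0.001], [-0.001, 1.0, -0.001], [-0.001, -0.001, -1.0]]
wrist_force: [-0.4, -1.7, 7.1]
opening: 0.0139
```

Request:
servo_tool([
  [[0,2,0,0],[0,2,0,0],[0,1,0,0],[0,1,0,0],[0,0,0,0],[0,0,0,0]],
])

```text
t: 14.3
position: [0.5406, -0.0577, 0.1872]
tool_rot: [[-1.0, -0.0, 0.001], [-0.0, 1.0, -0.001], [-0.001, -0.001, -1.0]]
wrist_force: [-1.1, -1.3, 7.4]
opening: 0.0139
```

Request:
servo_tool([
  [[0,1,0,0],[0,1,0,0],[0,1,0,0],[0,1,0,0],[0,0,0,0],[0,0,0,0]],
])

```text
t: 14.9
position: [0.5406, -0.0537, 0.1872]
tool_rot: [[-1.0, -0.0, 0.001], [-0.0, 1.0, -0.001], [-0.001, -0.001, -1.0]]
wrist_force: [-0.9, -2.1, 7.9]
opening: 0.0141
```

Request:
servo_tool([
  [[0,1,0,0],[0,1,0,0],[0,0,0,0],[0,0,0,0]],
])

```text
t: 15.3
position: [0.5406, -0.0517, 0.1872]
tool_rot: [[-1.0, -0.0, 0.001], [-0.0, 1.0, -0.001], [-0.001, -0.001, -1.0]]
wrist_force: [-0.6, -1.4, 7.7]
opening: 0.0135
```

```bash
python3 - <<'E'
from h import *
o=manip.get_obs();print(o['t'],o['position'],o['wrist_force'])
d=grab('wrist','w6');i=cv2.imread('pics/w6.png');cv2.imwrite('pics/w6z.png',cv2.resize(i[120:220,200:380],None,fx=4,fy=4,interpolation=cv2.INTER_NEAREST))
d=grab('scene','s6');i=cv2.imread('pics/s6.png');cv2.imwrite('pics/s6z.png',cv2.resize(i[170:260,220:320],None,fx=6,fy=6,interpolation=cv2.INTER_NEAREST))
E
```

```text
15.3 [ 0.54060256 -0.0517252   0.18717168] [-0.58057178 -1.41830282  7.65674724]
```

View pics/w6z.png

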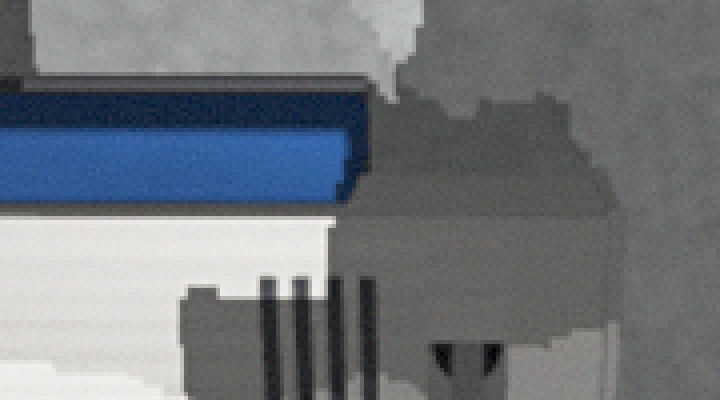

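View pics/s6z.png

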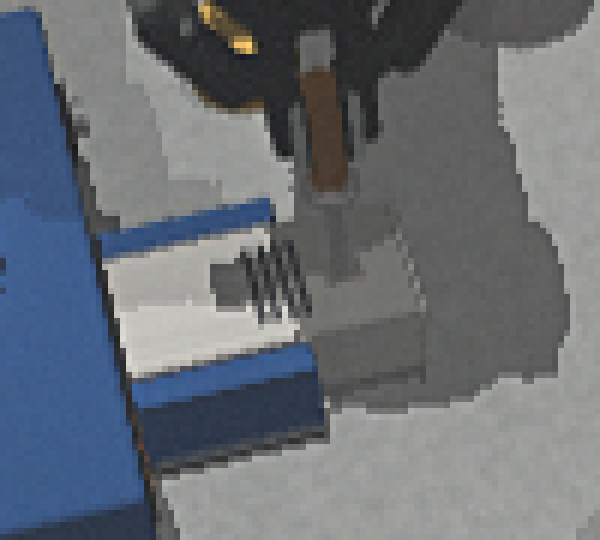

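The slide is nearly all the way out. I'll feel for the stop.

Request:
servo_tool([
  [[0,1,0,0],[0,0,0,0],[0,0,0,0]],
])

```text
t: 15.7
position: [0.5406, -0.0507, 0.1872]
tool_rot: [[-1.0, -0.0, 0.001], [-0.0, 1.0, -0.001], [-0.001, -0.001, -1.0]]
wrist_force: [-1.8, -0.6, 7.9]
opening: 0.0138
```

Request:
servo_tool([
  [[0,1,0,0],[0,0,0,0],[0,0,0,0]],
])

```text
t: 16.0
position: [0.5406, -0.0498, 0.1872]
tool_rot: [[-1.0, -0.0, 0.001], [-0.0, 1.0, -0.002], [-0.001, -0.002, -1.0]]
wrist_force: [-0.8, -1.4, 9.0]
opening: 0.0139
```

Request:
servo_tool([
  [[0,1,0,0],[0,0,0,0],[0,0,0,0]],
])

```text
t: 16.3
position: [0.5407, -0.0492, 0.1872]
tool_rot: [[-1.0, -0.0, 0.001], [-0.0, 1.0, -0.003], [-0.001, -0.003, -1.0]]
wrist_force: [-0.8, -3.8, 8.0]
opening: 0.0142
```

```bash
python3 - <<'E'
from h import *
o=manip.get_obs();print(o['t'],o['position'],o['wrist_force'])
d=grab('wrist','w7');i=cv2.imread('pics/w7.png');cv2.imwrite('pics/w7z.png',cv2.resize(i[120:220,200:380],None,fx=4,fy=4,interpolation=cv2.INTER_NEAREST))
E
```

```text
16.3 [ 0.54065456 -0.04918102  0.18721524] [-0.83273082 -3.80101632  7.95956175]
```

View pics/w7z.png

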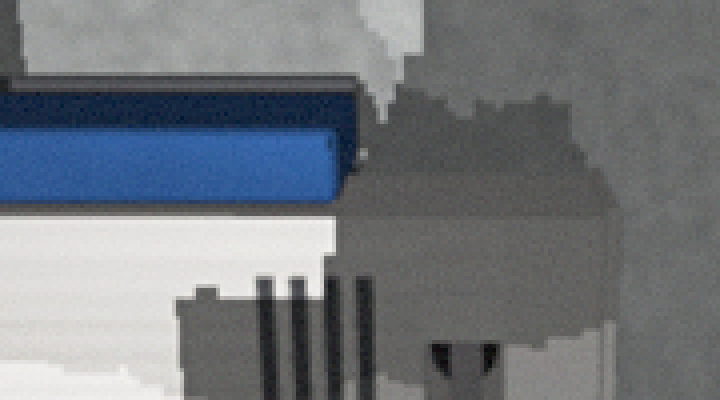

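The stop is reached: y force has risen to -3.8 N after 53 mm of travel. I'll ease off and withdraw straight up.

Request:
servo_tool([
  [[0,-0.5,1,0],[0,0,2,0],[0,0,3,0],[0,0,5,0],[0,0,10,0],[0,0,20,0],[0,0,30,0],[0,0,0,0]],
])

```text
t: 17.15
position: [0.5416, -0.0487, 0.2614]
tool_rot: [[-1.0, -0.001, 0.005], [-0.001, 1.0, -0.0], [-0.005, -0.0, -1.0]]
wrist_force: [0.5, 0.1, 0.1]
opening: 0.0138
```

```bash
python3 - <<'E'
from h import *
o=manip.get_obs();print(o['t'],o['position'],o['wrist_force'],o['tool_rot'].round(4).tolist())
d=grab('wrist','w8')
print([(n,proj(d,[.5407,-.1019+s,.045])) for n,s in(('47',.047),('52',.052))])
i=cv2.imread('pics/w8.png');cv2.imwrite('pics/w8z.png',cv2.resize(i[130:250,220:380],None,fx=5,fy=5,interpolation=cv2.INTER_NEAREST))
E
```

```text
17.15 [ 0.54156216 -0.04874664  0.26138299] [0.5381238  0.09897946 0.14473584] [[-1.0, -0.0008, 0.0054], [-0.0008, 1.0, -0.0], [-0.0054, -0.0, -1.0]]
[('47', array([309.78509926, 182.80476975])), ('52', array([314.94086881, 182.81085178]))]
```

View pics/w8z.png

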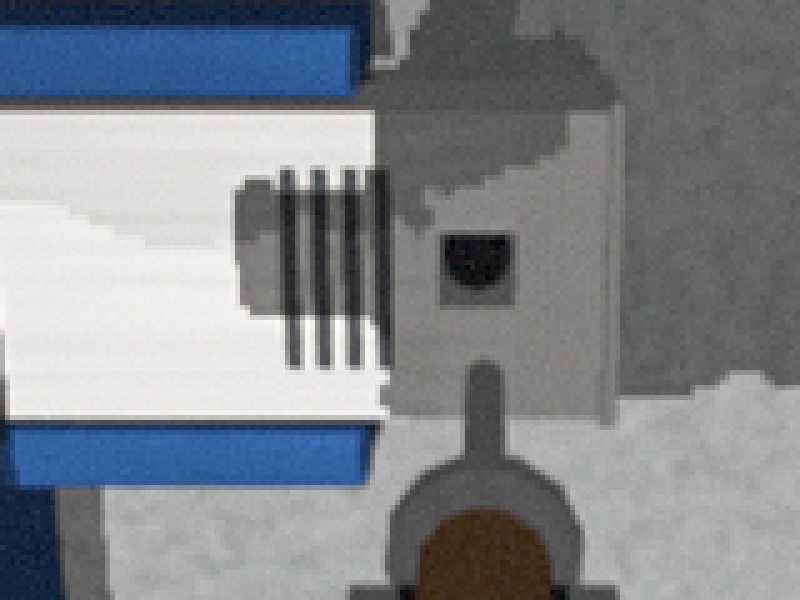

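The hole centre is at about px 315.1, against a prediction of 314.9 for 52 mm out, so the slide is fully out. I'll carry the tool back over the scraper.

Request:
servo_tool([
  [[0,0,40,0],[0,0,40,0],[0,0,15,0],[0,0,0,0]],
])

```text
t: 17.6
position: [0.5409, -0.0488, 0.354]
tool_rot: [[-1.0, -0.001, 0.003], [-0.001, 1.0, -0.0], [-0.003, -0.0, -1.0]]
wrist_force: [0.9, -0.0, -0.1]
opening: 0.014
```

Request:
servo_tool([
  [[-4,40,0,0],[-4,40,0,0],[-4,40,0,0],[-4,40,0,0],[-4,40,0,0],[-4,40,0,0],[-4,40,0,0],[-4,40,0,0],[-4,40,0,0],[-2,22.5,0,0]],
])

```text
t: 18.6
position: [0.5013, 0.3363, 0.3493]
tool_rot: [[-1.0, -0.003, -0.004], [-0.003, 1.0, -0.002], [0.004, -0.002, -1.0]]
wrist_force: [-0.0, -0.7, -0.4]
opening: 0.0138
```

Request:
servo_tool([
  [[0,0,-20,0],[0,0,-20,0],[0,0,0,0],[0,0,0,0],[0,0,0,0]],
])

```text
t: 19.1
position: [0.5025, 0.3335, 0.3128]
tool_rot: [[-1.0, -0.0, 0.0], [-0.0, 1.0, 0.0], [-0.0, 0.0, -1.0]]
wrist_force: [-0.0, -0.4, -0.7]
opening: 0.014
```

```bash
python3 - <<'E'
from h import *
o=manip.get_obs();print(o['t'],o['position'],o['wrist_force'],o['tool_rot'].round(4).tolist())
d=grab('wrist','w9')
print(proj(d,[.5025,.3345,.075]))
i=cv2.imread('pics/w9.png');cv2.imwrite('pics/w9z.png',cv2.resize(i[130:250,240:400],None,fx=5,fy=5,interpolation=cv2.INTER_NEAREST))
E
```

```text
19.1 [0.50245061 0.33354266 0.31277468] [-0.01068723 -0.41503153 -0.65672791] [[-1.0, -0.0003, 0.0002], [-0.0003, 1.0, 0.0002], [-0.0002, 0.0002, -1.0]]
[317.05751511 178.96401786]
```

View pics/w9z.png

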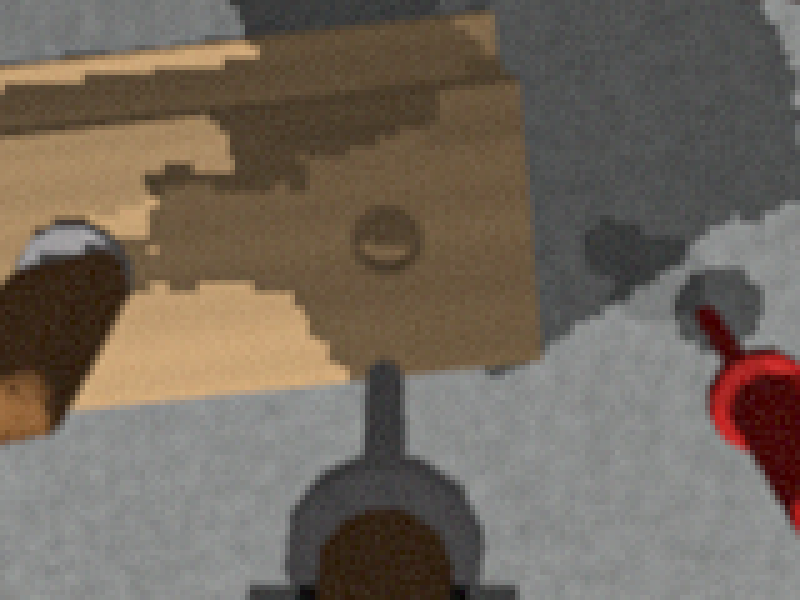

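Request:
servo_tool([
  [[0.4,0.3,-25,0],[0,0,-25,0],[0,0,-20,0],[0,0,-5,0],[0,0,0,0],[0,0,0,0],[0,0,0,0]],
])

```text
t: 19.85
position: [0.5033, 0.3343, 0.239]
tool_rot: [[-1.0, -0.001, 0.002], [-0.001, 1.0, 0.001], [-0.002, 0.001, -1.0]]
wrist_force: [-0.7, -0.5, -1.0]
opening: 0.0142
```

```bash
python3 - <<'E'
from h import *
o=manip.get_obs();print(o['t'],o['position'],o['wrist_force'],o['tool_rot'].round(4).tolist())
d=grab('wrist','w10')
print(proj(d,[.5025,.3345,.075]),proj(d,o['position']-[0,0,.1565]))
i=cv2.imread('pics/w10.png');cv2.imwrite('pics/w10z.png',cv2.resize(i[150:270,240:400],None,fx=5,fy=5,interpolation=cv2.INTER_NEAREST))
E
```

```text
19.85 [0.50329246 0.33427747 0.23902758] [-0.7234706  -0.47114205 -1.04718987] [[-1.0, -0.0006, 0.0021], [-0.0005, 1.0, 0.0014], [-0.0021, 0.0014, -1.0]]
[316.05132447 201.90314494] [315.76943421 206.09303047]
```

View pics/w10z.png

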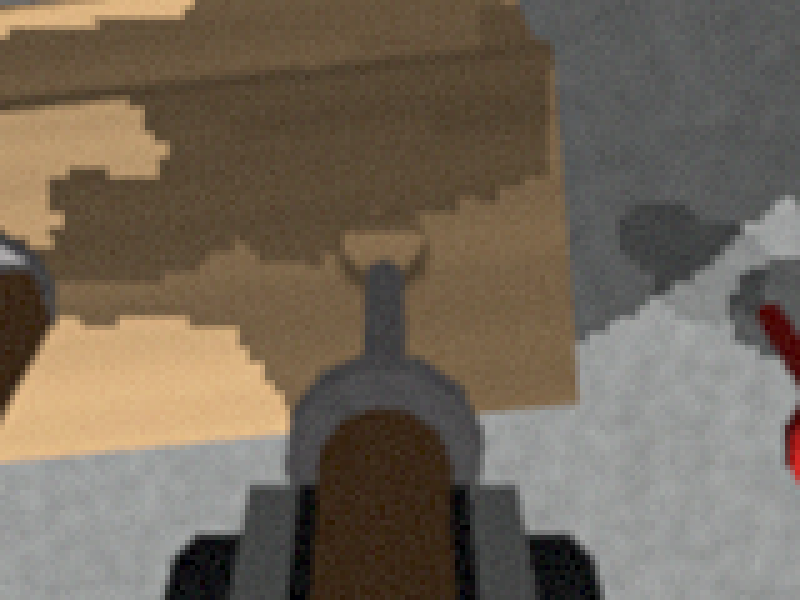

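The pin is aligned over the hole: pin at zoom x≈385, hole 343–427. Lowering it in.

Request:
servo_tool([
  [[0,0,-5,0],[0,0,-10,0],[0,0,-15,0],[0,0,-15,0],[0,0,-7,0],[0,0,0,0],[0,0,0,0],[0,0,0,0]],
])

```text
t: 20.7
position: [0.5031, 0.3342, 0.1862]
tool_rot: [[-1.0, -0.001, 0.001], [-0.001, 1.0, 0.001], [-0.001, 0.001, -1.0]]
wrist_force: [0.5, -0.0, -0.1]
opening: 0.014
```

```bash
python3 - <<'E'
from h import *
o=manip.get_obs();print(o['t'],o['position'],o['wrist_force'],o['moment'],o['tool_rot'].round(4).tolist())
d=grab('wrist','w11')
i=cv2.imread('pics/w11.png');cv2.imwrite('pics/w11z.png',cv2.resize(i[190:310,240:400],None,fx=5,fy=5,interpolation=cv2.INTER_NEAREST))
E
```

```text
20.7 [0.5030752  0.33419967 0.18618722] [ 0.49436718 -0.01428959 -0.12314384] [-0.03406132  0.03277366 -0.00212371] [[-1.0, -0.0007, 0.0011], [-0.0007, 1.0, 0.0007], [-0.0011, 0.0007, -1.0]]
```

View pics/w11z.png

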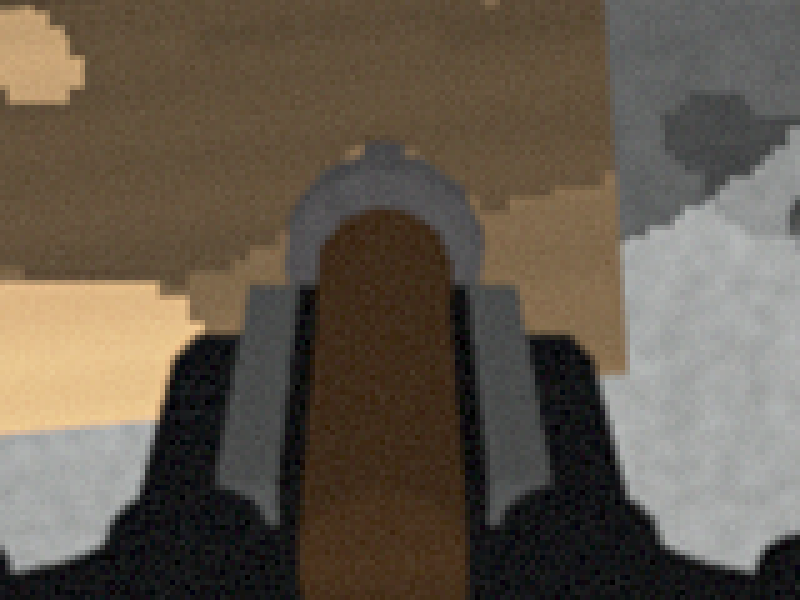

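Request:
servo_tool([
  [[0,0,-3,0],[0,0,-3,0],[0,0,-1,0],[0,0,-1,0],[0,0,0,0],[0,0,0,0]],
])

```text
t: 21.35
position: [0.5027, 0.334, 0.1774]
tool_rot: [[-1.0, -0.001, -0.0], [-0.001, 1.0, -0.0], [0.0, -0.0, -1.0]]
wrist_force: [-0.3, 0.2, -0.4]
opening: 0.0142
```

Request:
servo_tool([
  [[0,0,-1,0],[0,0,-1,0],[0,0,0,0],[0,0,0,0]],
])

```text
t: 21.75
position: [0.5027, 0.334, 0.1753]
tool_rot: [[-1.0, -0.001, -0.0], [-0.001, 1.0, -0.0], [0.0, -0.0, -1.0]]
wrist_force: [0.1, -0.8, 0.0]
opening: 0.0141
```

Request:
servo_tool([
  [[0,0,-1,0],[0,0,-1,0],[0,0,0,0],[0,0,0,0]],
])

```text
t: 22.15
position: [0.5027, 0.334, 0.1733]
tool_rot: [[-1.0, -0.001, -0.0], [-0.001, 1.0, -0.0], [0.0, -0.0, -1.0]]
wrist_force: [0.3, 0.2, -0.2]
opening: 0.0135
```

Request:
servo_tool([
  [[0,0,-0.5,0],[0,0,0,0],[0,0,0,0]],
])

```text
t: 22.45
position: [0.5028, 0.334, 0.1731]
tool_rot: [[-1.0, -0.001, 0.0], [-0.001, 1.0, 0.0], [-0.0, 0.0, -1.0]]
wrist_force: [-0.6, -0.6, 2.0]
opening: 0.0143
```

Request:
servo_tool([
  [[0,0,0,0],[0,0,0,0],[0,0,0,0],[0,0,0,0],[0,0,0,0],[0,0,0,0]],
], gripper=0.42)

```text
t: 23.05
position: [0.5027, 0.334, 0.1729]
tool_rot: [[-1.0, -0.001, -0.0], [-0.001, 1.0, -0.0], [0.0, -0.0, -1.0]]
wrist_force: [0.7, -0.2, 0.5]
opening: 0.0356
```

```bash
python3 - <<'E'
from h import *
o=manip.get_obs();print(o['t'],o['position'],o['opening'],o['wrist_force'],o['moment'])
d=grab('wrist','w12')
E
```

```text
23.05 [0.50273258 0.33397489 0.17285682] 0.035610253018990054 [ 0.663704   -0.24659314  0.52388168] [0.04312699 0.04708509 0.00191962]
```

View pics/w12.png

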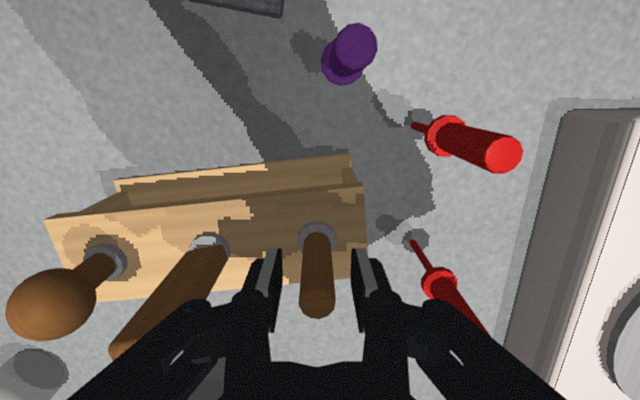

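The tool is seated upright and released, with its collar on the rack at about (317,235). Backing off straight up.

Request:
servo_tool([
  [[0,0,5,0],[0,0,15,0],[0,0,30,0],[0,0,40,0],[0,0,40,0],[0,0,30,0],[0,0,0,0],[0,0,0,0]],
])

```text
t: 23.9
position: [0.503, 0.3341, 0.3337]
tool_rot: [[-1.0, -0.001, 0.002], [-0.001, 1.0, 0.001], [-0.002, 0.001, -1.0]]
wrist_force: [-0.4, 0.8, -1.2]
opening: 0.0361
```

Request:
servo_tool([
  [[-45,10,0,0],[-45,10,0,0],[-45,10,0,0],[-45,10,0,0],[0,0,0,0],[0,0,0,0],[0,0,0,0],[0,0,0,0],[0,0,0,0],[0,0,0,0]],
])

```text
t: 24.9
position: [0.3235, 0.3738, 0.3326]
tool_rot: [[-1.0, 0.001, -0.0], [0.001, 1.0, -0.0], [0.0, -0.0, -1.0]]
wrist_force: [-0.6, 0.4, -0.5]
opening: 0.0358
```

```bash
python3 - <<'E'
from m import *
o=manip.get_obs();print(o['t'],o['position'],o['opening'],o['wrist_force'])
S=grab('scene','s13');T=grab('top','t13')
print([proj(S,[.541,-.101+s,.045]) for s in(.047,.052)],[proj(T,[.541,-.101+s,.045]) for s in(.047,.052)])
s=cv2.imread('pics/s13.png');t=cv2.imread('pics/t13.png')
a=cv2.resize(s[115:210,350:470],(600,475),interpolation=cv2.INTER_NEAREST)
cv2.imwrite('pics/s13r.png',a)
cv2.imwrite('pics/t13s.png',cv2.resize(t[150:230,160:420],None,fx=3,fy=3,interpolation=cv2.INTER_NEAREST))
E
```

```text
24.9 [0.32348552 0.37375805 0.3325572 ] 0.03584141129561665 [-0.57388404  0.37209584 -0.46266723]
[array([274.74589772, 214.75083684]), array([276.75783668, 214.29113995])] [array([359.4073509, 187.6941216]), array([357.21479966, 187.69332089])]
```

View pics/s13r.png

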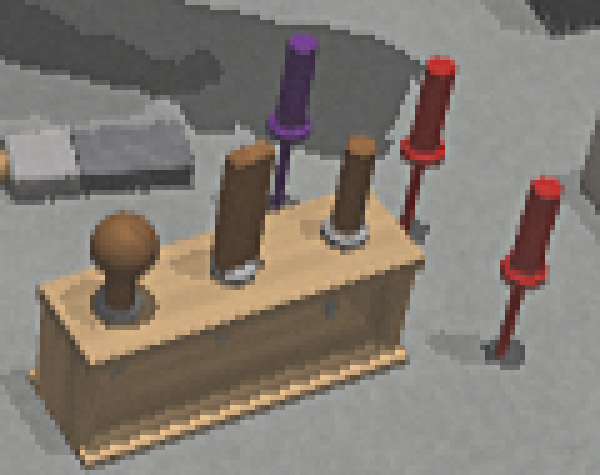

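View pics/t13s.png

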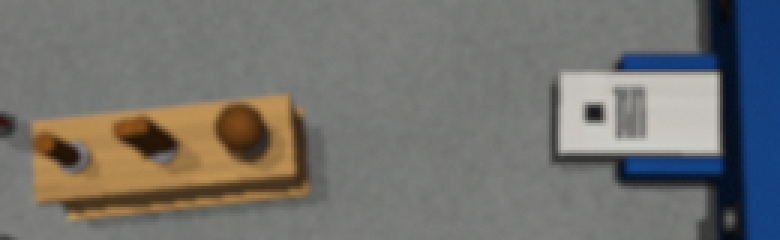

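View pics/s13.png

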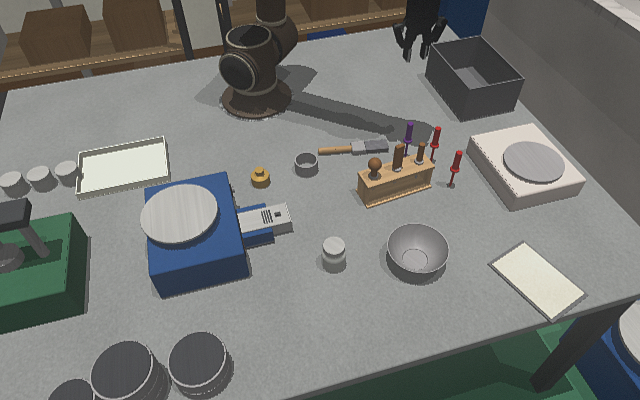

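The hole in the top view is at px ≈357.6, against 357.2 predicted for 52 mm and 359.4 for 47 mm. The pin tool is upright in its hole and everything else is undisturbed, so I'm handing in.

```bash
python3 -c "
from cell import manip
print(manip.sign_off())"
```

```text
the job is handed in; nothing more can be done
None
```

I finished the task and handed it in at about 25 s of the 67 s allowed; the hand-in gave no verdict.

- **What I did:** I took the pin tool from its rack hole and pressed the button about 6 mm down with roughly 8–9 N. I held it there while pushing the slide to its stop, where the sideways force was about 4 N. Then I hung the tool back in its own hole and let go.
- **Slide:** the last top view puts its hole within half a pixel of where it should be at 52 mm out, and clear of the 47 mm position.
- **Pin tool:** it stands upright with its collar on the rack, and the gripper released it within 1 mm of where it picked it up.
- **Everything else:** the bystanders look unmoved in the pictures, but I did not measure them again. The arm is parked clear of everything.
- **Disagreements:** the two cameras differed by about 2–4 mm on the hole and handle positions. The wrist camera settled the hole, and the handle's approach was good enough. No check failed.

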